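Seal-test the bento box on the vacuum dock

TASK

Check that the closed bento box seals: butt its valve end squarely and flush against the black gasket of the vacuum dock, with the valve centred on the port, then press the dock's orange spring-return lever straight down past its first two clicks to the third (red) mark. Finish while still holding the lever down there with the box still flush, since it springs back if let go; leave the other things on the worktop alone.

Things in the scene. Friction and masses are not known exactly. Their poses are not given: they have to be found in the camera images.
- bento: closed black two-tier bento box, loose, about 0.3 kg, a solid upright block 160 mm long (its x) x 60 mm wide (its y) x 84 mm high, red inlay and a white dot on the lid; origin at the centre of its underside. Its +x end, nearest the dock (the end with the white dot on the lid), is flat and carries the vacuum valve; grey lid clips stand 2 mm proud of the long sides 52 mm either side of the middle. It slides on the worktop.
- bento_valve (a point): centre of the valve disc on the flat +x end face of the bento box, 80 mm ahead of its origin and 40 mm above its underside; axes as the box's
- dock: white vacuum-sealing dock fixed to the worktop, origin at the centre of the white housing's underside (housing 120 mm in x, 150 mm in y, 105 mm high). Its front faces its own -x. On its +y side a grey deck 60 mm high reaches from y = 95 to 205 mm and from x = -130 to 60 mm and carries the lever; a fixed round steel cap, 40 mm wide and 25 mm high, sits at the back of the deck and is not a control.
- dock_port (a point): centre of the vacuum port in the black gasket on the dock's front, 65 mm in front (-x) of the dock's origin, 40 mm high; the gasket is a flat upright face 90 mm wide and 75 mm high (5 to 80 mm above the worktop); axes as the dock's, so the box must come from -x, its x axis along this x axis
- lever (a joint): how far the spring-return lever of the dock is pressed straight down, in m: 0 at the top, clicks felt as the lever passes 0.006, 0.018 and 0.030; its three rest marks (green, yellow, red band on the square white post beside it) are at 0.012, 0.024 and 0.036, and the hard stop is at 0.042. The return spring pushes up with 4 N at the top and 10 N at the stop, each click adds about 3 N on the way down, and the lever springs all the way back when let go.
- pad_top (a point): centre of the flat top of the lever's round orange pad (40 mm diameter, 10 mm thick) and moving with it; 118 mm above the worktop when up. On the dock it stands 90 mm in front (-x) of and 140 mm to the +y side of the dock's origin. The white mark post (12 mm square, top 130 mm above the worktop) stands 50 mm farther to +y.
- lever_pad: the orange pad itself, which is what to press; origin at the centre of its top face
- mold: the green silicone onigiri mould (rounded triangle about 90 mm across, 50 mm high with its grip), a bystander; origin at the centre of its underside
- cruet: the glass sauce cruet with a hinged steel cap (60 mm diameter, 119 mm high), a bystander; origin at the centre of its underside
- chopsticks: the banded pair of bamboo chopsticks lying along its own x (225 x 22 x 9 mm), a bystander; origin at the centre of its underside
- teacup: a blue ceramic teacup (72 mm across the rim, 70 mm high), a bystander; origin at the centre of its underside
- sesame_jar: an amber glass jar with a red cap (52 mm diameter, 90 mm high), a bystander; origin at the centre of its underside

How it is judged:
By the outcome, as a careful person would: the job done as asked, in the order asked, and still so for the second after the job is handed in, while the arm keeps its last pose, push and grip.
It also fails if it takes over 38 s, if anything falls off the work surface, if the arm or the gripper's body presses on something with over 40 N, if the wrist force passes 120 N, or if a joint passes its speed limit or range.

ROBOT

A 6-joint arm with a two-finger parallel gripper is mounted at the origin on the work surface. World frame = base frame: x ahead of the robot, y to its left, z up, the work surface at z = 0. Lengths are in mm, angles in rad, forces in N, time in s.
With the tool pointing down it reaches from about 250 to 850 mm from the base axis. Payload 12.5 kg.
Tool frame: the origin (TCP) lies midway between the tips of the shut fingers; the grasp point (between the pads) lies 19 mm behind it (r.grip_depth is the distance from the TCP to the grasp point, in mm); y points along the fingers, z is the direction in which the jaws open and shut, and the axes are right-handed (so a half turn about y gives the same grasp; the last joint's range is limited). The gripper opens to 93 mm and grips with 3 to 60 N. Pads are 15 mm wide; open, the fingers measure 128 mm over their backs; the gripper's body (75 mm by 188 mm) begins 65 mm behind the grasp point.
Start: joints at [-1.349, 0.351, 1.652, -0, 1.139, -0.085], TCP at [166.125, -524.297, 218.633] pointing down, gripper open.
Joint ranges: [-2.75, 2.75], [-0.79, 2.1], [0.01, 2.65], [-1.57, 4.71], [0.07, 3.14], [-2.87, 2.87]. Speed limits (rad/s): [2.22, 2.22, 2.79, 3.14, 3.14, 3.14].

INTERFACE

Orientations are given as a rotation vector (axis times angle).
In Python, from workcell import r, hand, sense, get_image gives the robot as it stands. The module is installed in compiled form; this text tells all that it offers. Calls block until the motion is done:
- r.move_to(position, orientation): joint-space move of the TCP to a pose.
- r.move_straight(position, ori=None, max_speed=150, contact_N=None): straight line of the TCP; ori=None keeps the orientation; max_speed is the mean speed in mm/s. With contact_N (N) it stops when the force on the tool has changed by that much, and returns True; else False.
- r.set_joints(angles): joint-space move.
- hand.command_gripper(opening, effort=None): opening from 0.0 (shut) to 1.0 (fully open); effort is the grip in N (None keeps the last); returns when the fingers have stopped.
- r.dwell(seconds).
- r.inverse_kinematics(position, orientation): joint angles nearest the present ones, or None.
- sense(): the state.
- get_image(name): name is "side" or "top"; returns a dict with "color" (480x640x3 uint8, red, green, blue), "intrinsics" (3x3 intrinsics, pixels), "rvec" (rotation vector, rad) and "tvec" (3), from world to camera coordinates, as OpenCV has them. Camera axes: x right, y down, z forward; pixel columns grow to the right and rows downward; lengths in mm; the calibration is good to about 2 mm. A picture is of the moment at which its call begins. There is no depth.
A pose or a line that the arm cannot do raises r.PlanningError and nothing moves.
- r.finish_job(): hands the job in, once; it reports no verdict.
The state is a dict: "time": time; "joint_positions": joint angles; "joint_velocities": joint speeds; "joint_efforts": joint torques, N m; "ee_pos": TCP position; "tool_rot": TCP orientation; "contact_force": force on the tool from outside, world axes, zero at the start; "ft_torque": the same for the moment, N m; "width": opening from 0.0 (shut) to 1.0 (fully open).
Only numpy, scipy, OpenCV 4.12 (cv2) and the standard library are available. Lean on these libraries where they do the work, as an engineer would, in place of code of your own. Each camera call takes 0.05 s, during which the arm holds its last target.

## Working session

There is one attempt and no reset: what is moved stays moved. The work goes in short steps, each a Python script; the robot and the scene stay as the last script left them, time stands still between calls to the robot, and variables do not carry over. Pictures are saved under pics/ and viewed, and the job is handed in when it is done.

```bash
mkdir -p pics; python3 - <<'E'
from workcell import r,hand,sense,get_image
import cv2,pickle
for n in("top","side"):
    d=get_image(n);pickle.dump(d,open(f"{n}0.pkl","wb"));cv2.imwrite(f"pics/{n}0.png",d["color"][:,:,::-1])
    print(n,d["intrinsics"],d["rvec"],d["tvec"])
s=sense();print(s)
E
```

```text
top [[580.66733547   0.         318.28439736]
 [  0.         580.66733547 235.05802347]
 [  0.           0.           1.        ]] [ 2.14057518 -2.15392226  0.17210797] [  -3.58837638  521.47384432 1463.72170636]
side [[619.00668965   0.         316.5545005 ]
 [  0.         619.00668965 246.78418454]
 [  0.           0.           1.        ]] [ 2.2328358  -0.12231978  0.05321381] [-534.63866872  111.45164026 1511.4725408 ]
{'time': 0.1, 'joint_positions': array([-1.34862037e+00,  3.51165241e-01,  1.65230721e+00, -1.55994564e-05,
        1.13910611e+00, -8.46036283e-02]), 'joint_velocities': array([ 0.00189351, -0.00163383, -0.00369669, -0.00082917, -0.0008702 ,
        0.00072322]), 'joint_efforts': array([ 1.01607864e-03, -4.98027706e+01, -2.85703772e+01,  7.00637349e-02,
        2.38620490e-02, -1.46303552e-05]), 'ee_pos': array([ 166.04992612, -524.03461749,  218.18474123]), 'tool_rot': array([-0.3179791 ,  2.0571563 , -2.05511194]), 'contact_force': array([ 0.52311659,  0.04673544, -0.41823604]), 'ft_torque': array([ 0.02175258,  0.00878531, -0.00947483]), 'width': 0.999847469452819}
```

View pics/top0.png

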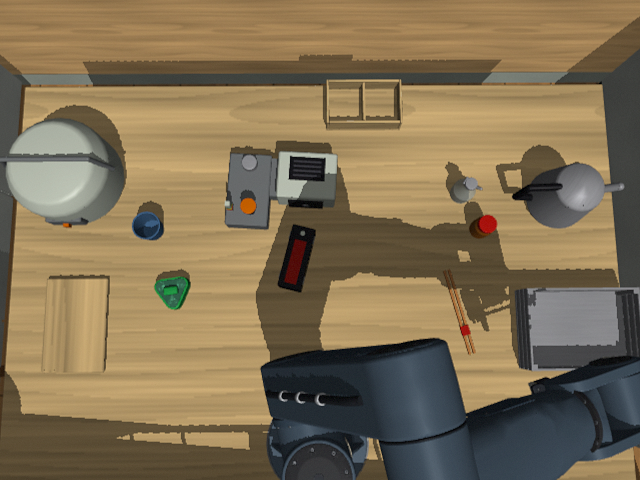

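View pics/side0.png

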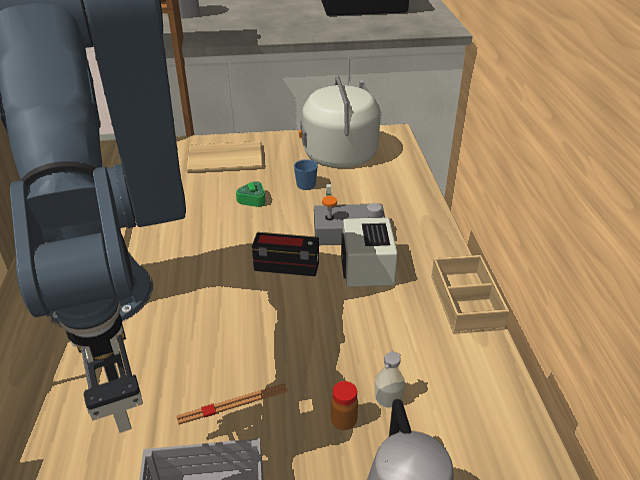

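The top view shows the box near (297,258) with its dot end up, the dock at (306,180), and the orange pad at (248,205). The bystanders are well clear. I'll zoom in next.

```bash
python3 - <<'E'
import cv2,pickle,numpy as np
a=pickle.load(open("top0.pkl","rb"))["color"][130:310,210:360,::-1]
g=(255*(a/255.)**.5).astype(np.uint8)
cv2.imwrite("pics/topc.png",cv2.resize(g[:, :],None,fx=3.3,fy=3.3,interpolation=cv2.INTER_NEAREST))
a=pickle.load(open("side0.pkl","rb"))["color"][180:300,230:410,::-1]
g=(255*(a/255.)**.5).astype(np.uint8)
cv2.imwrite("pics/sidec.png",cv2.resize(g,None,fx=4.4,fy=4.4,interpolation=cv2.INTER_NEAREST))
E
```

```text
(no output)
```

View pics/topc.png

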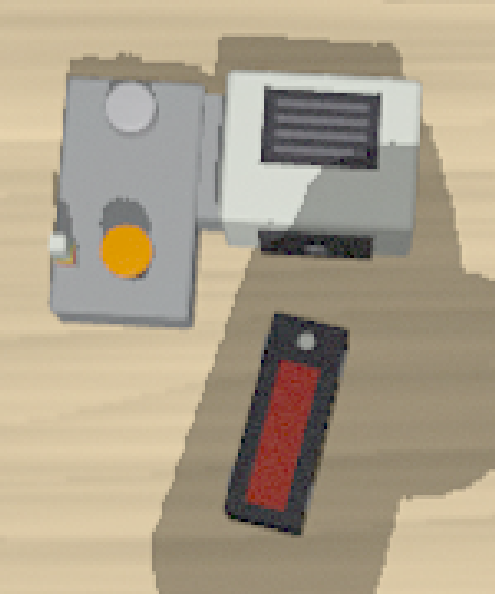

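View pics/sidec.png

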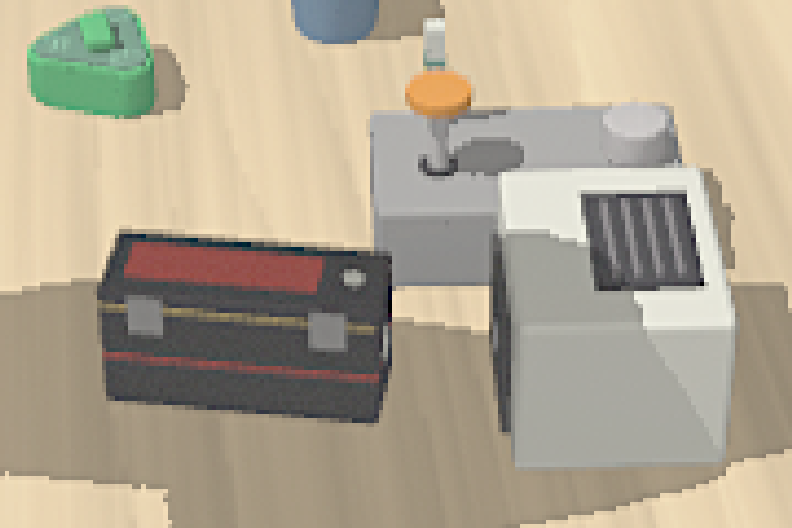

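```bash
cat > h.py <<'E'
import cv2,numpy as np
def ray(d,uv,z):
    R=cv2.Rodrigues(np.array(d["rvec"],float))[0];t=np.array(d["tvec"],float).ravel()
    c=-R.T@t
    v=R.T@np.linalg.inv(d["intrinsics"])@np.array([uv[0],uv[1],1.])
    return c+v*(z-c[2])/v[2]
def proj(d,P):
    return cv2.projectPoints(np.array(P,float).reshape(-1,3),np.array(d["rvec"],float),np.array(d["tvec"],float),d["intrinsics"],None)[0].reshape(-1,2)
def cam(d):
    R=cv2.Rodrigues(np.array(d["rvec"],float))[0];return -R.T@np.array(d["tvec"],float).ravel()
def cent(d,f,box):
    x0,y0,x1,y1=box;a=d["color"][y0:y1,x0:x1].astype(int);m=f(a[...,0],a[...,1],a[...,2]).astype(np.uint8)
    n,l,s,c=cv2.connectedComponentsWithStats(m);i=1+np.argmax(s[1:,4])
    return c[i]+[x0,y0],s[i,4],(l==i),(x0,y0)
E
python3 - <<'E'
import pickle,numpy as np,cv2
from h import *
t=pickle.load(open("top0.pkl","rb"));s=pickle.load(open("side0.pkl","rb"))
print("cams",cam(t),cam(s))
o=lambda R,G,B:(R>150)&(G<R*.75)&(B<80)
for d,b in((t,(225,190,270,225)),(s,(310,190,350,212))):
    c,n,m,_=cent(d,o,b);print("pad",c,n,ray(d,c,118),ray(d,c,116))
red=lambda R,G,B:(R>50)&(G<R*.5)&(B<R*.5)
c,n,m,o0=cent(t,red,(270,220,325,300));rr=cv2.minAreaRect(np.argwhere(m)[:,::-1].astype(np.float32)+np.array(o0,np.float32))
print(c,n,rr);P=np.array([ray(t,q,84)[:2] for q in cv2.boxPoints(rr)]);print(P, P.mean(0))
f=lambda q:(210+q[0]/3.3-.5,130+q[1]/3.3-.5)
for nm,z,Q in(("lid",84,[(275,314),(349,329),(301,534),(226,514)]),("dot",84,[(306,341)]),("deck",60,[(68,83),(202,83),(193,318),(52,318)]),
  ("hous",105,[(229,71),(420,80),(414,233),(225,222)]),("gasketTop",80,[(260,232),(372,236)]),("vent",105,[(265,90),(381,93),(378,169),(262,161)])):
    print(nm,[np.round(ray(t,f(q),z)[:2],1).tolist() for q in Q])
g=lambda q:(230+q[0]/4.4-.5,180+q[1]/4.4-.5)
for nm,z,Q in(("lid",84,[(122,231),(392,255),(388,333),(100,300)]),("bot",0,[(378,423),(107,400)]),("dot",84,[(353,278)]),("deck",60,[(372,113),(375,213)]),
  ("hous",105,[(499,169),(699,169),(733,325),(512,325)]),("housbot",0,[(516,467),(724,465)])):
    print("S",nm,[np.round(ray(s,g(q),z)[:2],1).tolist() for q in Q])
E
```

```text
cams [ 295.71295186    7.68671866 1525.42579134] [  416.25906012 -1172.04912244  1017.76149723]
pad [247.72486772 205.53968254] 189 [584.16019797 167.58667906 118.        ] [584.57009134 167.81390235 116.        ]
pad [328.74576271 200.18644068] 118 [587.6319046  161.67631075 118.        ] [588.01283409 164.64093068 116.        ]
[295.03370787 261.54868914] 534 ((295.0000305175781, 261.5000305175781), (11.884244918823242, 44.141483306884766), 14.03624439239502)
[[398.74122883  79.70933119]
 [505.8945735   53.0925631 ]
 [498.4327202   24.21217409]
 [391.42434415  51.13779391]] [448.62321667  52.03796557]
lid [[541.5, 57.5], [529.6, 1.1], [374.1, 38.0], [389.5, 94.3]]
dot [[520.5, 33.9]]
deck [[731.4, 221.5], [730.9, 115.9], [542.8, 121.8], [543.4, 230.9]]
hous [[727.0, 91.9], [719.2, -54.4], [599.6, -48.4], [608.8, 94.6]]
gasketTop [[606.3, 69.1], [602.7, -17.1]]
vent [[711.8, 64.4], [709.1, -24.4], [649.4, -21.6], [656.0, 66.6]]
S lid [[397.2, 89.7], [548.6, 49.6], [538.7, -20.1], [383.0, 26.9]]
S bot [[535.1, 2.7], [381.6, 40.5]]
S dot [[524.5, 30.9]]
S deck [[555.6, 227.9], [546.5, 123.1]]
S hous [[616.0, 96.7], [730.6, 83.6], [720.2, -60.1], [602.7, -46.7]]
S housbot [[608.0, -43.6], [724.1, -55.0]]
```

```bash
cat > edge.py <<'E'
from h import *
def line(d,a,b,z,hw=3):
    g=cv2.cvtColor(d["color"],cv2.COLOR_RGB2GRAY).astype(np.float32)
    a=np.array(a,float);b=np.array(b,float);u=(b-a)/np.linalg.norm(b-a);n=np.array([-u[1],u[0]])
    s=np.arange(-hw,hw+.01,.25);pts=[]
    for k in np.arange(.12,.89,.02):
        q=a+(b-a)*k+s[:,None]*n
        p=cv2.remap(g,q[:,0].astype(np.float32)[None],q[:,1].astype(np.float32)[None],cv2.INTER_LINEAR)[0]
        gr=np.abs(p[4:]-p[:-4]); 
        if gr.max()>12:
            w=gr**2*(gr>.5*gr.max());pts.append(q[2:-2].T@w/w.sum())
    P=np.array([ray(d,q,z)[:2] for q in pts],np.float32)
    vx,vy,x,y=cv2.fitLine(P,cv2.DIST_HUBER,0,.01,.01).ravel()
    res=np.abs((P[:,0]-x)*vy-(P[:,1]-y)*vx).mean()
    return np.degrees(np.arctan2(vy,vx)),x,y,res,len(P)
E
python3 - <<'E'
import pickle
from edge import *
t=pickle.load(open("top0.pkl","rb"));s=pickle.load(open("side0.pkl","rb"))
f=lambda q:(210+q[0]/3.3-.5,130+q[1]/3.3-.5)
g=lambda q:(230+q[0]/4.4-.5,180+q[1]/4.4-.5)
for d,F,nm,z,a,b in(
 (t,f,"T deck L",60,(68,83),(52,318)),(t,f,"T deck R",60,(201,90),(193,318)),(t,f,"T deck front",60,(52,318),(193,318)),(t,f,"T deck back",60,(68,83),(201,83)),
 (t,f,"T hous back",105,(229,71),(420,80)),(t,f,"T hous R",105,(420,80),(414,233)),(t,f,"T hous front",105,(225,222),(300,226)),(t,f,"T hous frontR",105,(300,226),(414,233)),
 (t,f,"T vent back",105,(265,90),(381,93)),(t,f,"T vent front",105,(262,161),(378,169)),
 (t,f,"T lid L",84,(275,314),(226,514)),(t,f,"T lid R",84,(349,329),(301,534)),(t,f,"T lid end",84,(275,314),(349,329)),(t,f,"T lid near",84,(301,534),(226,514)),
 (s,g,"S hous L",105,(499,169),(512,325)),(s,g,"S hous R",105,(699,169),(733,325)),(s,g,"S hous near",105,(512,325),(733,325)),(s,g,"S hous far",105,(499,169),(699,169)),(s,g,"S bot",0,(516,467),(724,465)),
 (s,g,"S lid far",84,(122,231),(392,255)),(s,g,"S lid bot",0,(378,423),(107,400)),(s,g,"S lid -x",84,(122,231),(100,300))):
    print(nm,np.round(line(d,F(a),F(b),z),2))
E
```

```text
T deck L [ -3.56 639.3  229.62   1.7   39.  ]
T deck R [ -1.27 622.72 118.41   1.03  36.  ]
T deck front [ 87.97 538.94 177.15   0.88  39.  ]
T deck back [ 86.93 731.51 172.69   1.28  38.  ]
T hous back [8.6810e+01 7.2278e+02 1.7630e+01 2.0000e-01 3.9000e+01]
T hous R [-4.8000e+00  6.6759e+02 -5.1710e+01  3.9000e-01  2.9000e+01]
T hous front [ 78.88 606.61  67.49   1.03  39.  ]
T hous frontR [-86.15 600.5   -6.05   1.05  39.  ]
T vent back [8.6380e+01 7.1096e+02 1.9440e+01 3.5000e-01 3.9000e+01]
T vent front [8.6180e+01 6.5176e+02 2.5760e+01 2.5000e-01 3.9000e+01]
T lid L [-1.4300e+01  4.6562e+02  7.8460e+01  3.1000e-01  3.9000e+01]
T lid R [-14.11 454.12  17.61   0.6   39.  ]
T lid end [7.5370e+01 5.3679e+02 2.9040e+01 2.1000e-01 3.9000e+01]
T lid near [7.5930e+01 3.7946e+02 6.7260e+01 2.0000e-01 3.9000e+01]
S hous L [ 84.29 608.74  28.12   0.66  39.  ]
S hous R [8.6400e+01 7.2594e+02 6.3100e+00 2.7000e-01 3.9000e+01]
S hous near [ -8.56 663.09 -54.86   1.69  32.  ]
S hous far [-4.2700e+00  6.7465e+02  9.1220e+01  5.8000e-01  3.9000e+01]
S bot [-3.1800e+00  6.6207e+02 -4.7840e+01  5.2000e-01  3.9000e+01]
S lid far [-1.4500e+01  4.7339e+02  7.1710e+01  4.2000e-01  3.9000e+01]
S lid bot [-14.24 464.09  19.23   0.49  39.  ]
S lid -x [7.5440e+01 3.8714e+02 5.9320e+01 2.6000e-01 3.9000e+01]
```

```bash
cat >> h.py <<'E'
from scipy.spatial.transform import Rotation as Ro
def ori(yaw,s=1):
    y=np.array([0,0,-1.]);z=s*np.array([-np.sin(yaw),np.cos(yaw),0]);x=np.cross(y,z)
    return Ro.from_matrix(np.c_[x,y,z]).as_rotvec()
PSI=np.radians(-3.7);O=np.array([665,21.7])
XD=np.array([np.cos(PSI),np.sin(PSI)]);YD=np.array([-XD[1],XD[0]])
E
python3 - <<'E'
from workcell import r,hand,sense,get_image
from h import *
by=np.radians(-14.2)
q0=sense()["joint_positions"]
for s in(1,-1):
    for p,y in(((460,47.5,180),by),((*(O-170*XD),26),PSI),((*(O-90*XD+140*YD),140),PSI)):
        print(s,r.inverse_kinematics(list(p),ori(y,s)))
E
```

```text
1 [ 2.17367081e-03  2.41370047e-01  1.91043846e+00 -4.44089210e-16
  9.89784151e-01 -1.32078590e+00]
1 [-0.02794781  0.55357218  1.9231852   0.          0.66483527 -1.53416695]
1 [ 0.20217197  0.54021411  1.56791492  0.          1.03346362 -1.30404717]
-1 [ 2.17367081e-03  2.41370047e-01  1.91043846e+00 -4.44089210e-16
  9.89784151e-01  1.82080675e+00]
-1 [-2.79478079e-02  5.53572184e-01  1.92318520e+00 -4.44089210e-16
  6.64835269e-01  1.60742570e+00]
-1 [0.20217197 0.54021411 1.56791492 0.         1.03346362 1.83754548]
```

```bash
python3 - <<'E'
from workcell import r,hand,sense,get_image
from h import *
by=np.radians(-14.2)
r.move_to([460,47.5,180],ori(by)); print(sense()["time"])
print(r.move_straight([460,47.5,26],max_speed=120,contact_N=10)); s=sense();print(s["time"],s["ee_pos"],s["contact_force"])
hand.command_gripper(0.0,20); s=sense();print(s["time"],s["width"]*93,s["contact_force"])
print(r.move_straight([*(O-172*XD),26],ori(PSI),max_speed=80,contact_N=25)); s=sense();print(s["time"],s["ee_pos"],s["contact_force"])
d=get_image("top");cv2.imwrite("pics/t1.png",cv2.resize(d["color"][130:310,210:360,::-1],None,fx=3.3,fy=3.3))
d=get_image("side");cv2.imwrite("pics/s1.png",cv2.resize(d["color"][150:300,200:410,::-1],None,fx=3.8,fy=3.8))
E
```

```text
2.4
False
3.8333 [460.38577215  47.49888862  26.51211103] [-0.30517588  0.20164461 -0.44437973]
4.4583 60.10421741772701 [0.0228373  1.14931163 2.42830517]
False
5.0667 [493.74098496  32.45486324  26.14600233] [ 1.86581823 -2.58853202  2.34738572]
```

View pics/t1.png

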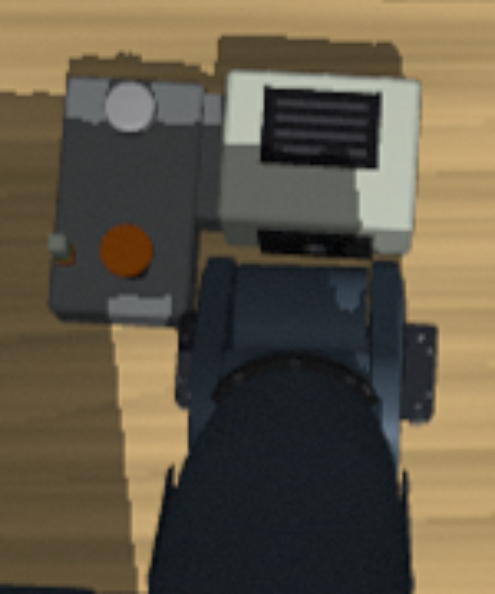

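View pics/s1.png

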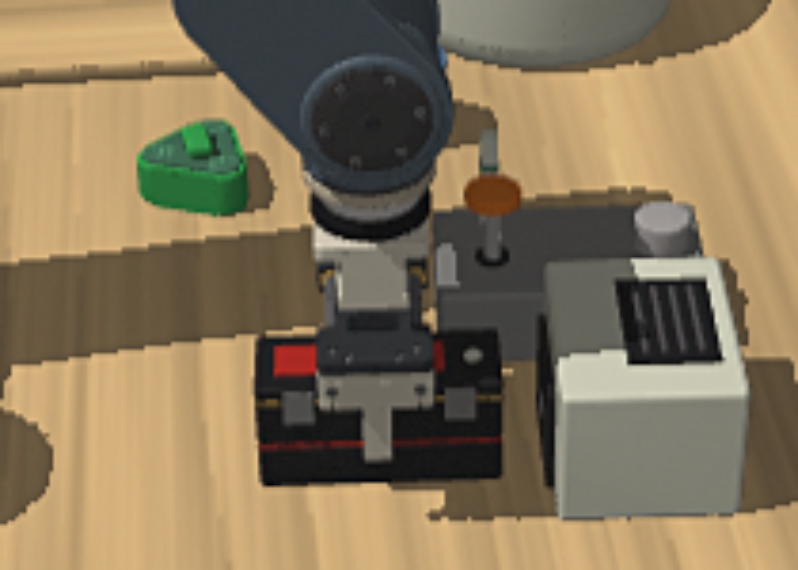

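The side view shows the box gripped squarely at mid-length (pads at about (378,430) in the crop). A gap of roughly 30–40 px remains to the gasket at (545,400), so I'll advance until contact.

```bash
python3 - <<'E'
from workcell import r,hand,sense,get_image
from h import *
print(r.move_straight([*(O-130*XD),26],ori(PSI),max_speed=35,contact_N=9)); s=sense();print(s["time"],s["ee_pos"],s["contact_force"],s["ft_torque"])
p=s["ee_pos"][:2]-O;print("local",p@XD,p@YD)
hand.command_gripper(0.75); s=sense();print(s["time"],s["width"]*93,s["contact_force"])
p=s["ee_pos"]; r.move_straight([p[0],p[1],150],max_speed=150)
r.move_to([400,30,250],ori(PSI))
r.set_joints([-.6,.0,1.9,0,1.2,-1.5])
import pickle
for n in("top","side"):
    d=get_image(n);pickle.dump(d,open(n+"2.pkl","wb"))
    a=d["color"][130:310,210:360] if n=="top" else d["color"][180:300,230:410]
    a=(255*(a/255.)**.5).astype(np.uint8);k=3.3 if n=="top" else 4.4
    cv2.imwrite(f"pics/{n}2.png",cv2.resize(a[:,:,::-1],None,fx=k,fy=k,interpolation=cv2.INTER_NEAREST))
print(sense()["time"])
E
```

```text
True
5.4333 [493.5657959   32.76348948  26.03743564] [-1.44896401 -1.3768664   4.01515386] [ 0.07454781 -0.16549234  0.09981381]
local -171.79082228714282 -0.022615963875263392
5.8667 69.71382098857083 [-0.38792181 -0.14419291  0.49669021]
8.4667
```

View pics/top2.png

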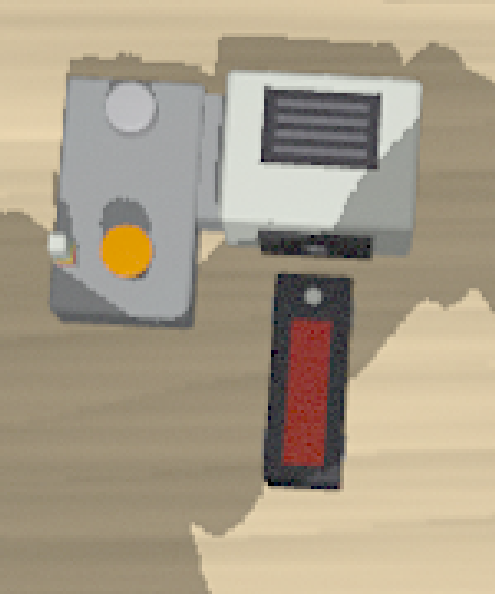

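View pics/side2.png

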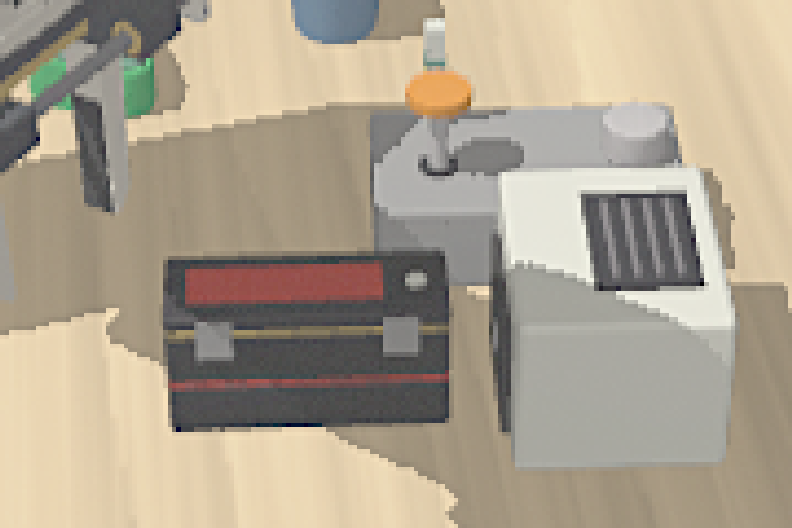

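The contact stop tripped on friction, so the box is square but still about 25 mm short (lid end at row 275, gasket at row 257 in the crop). This clear view is enough to measure the lateral offset before regripping.

```bash
python3 - <<'E'
import pickle
from edge import *
t=pickle.load(open("top2.pkl","rb"));s=pickle.load(open("side2.pkl","rb"))
f=lambda q:(210+q[0]/3.3-.5,130+q[1]/3.3-.5)
g=lambda q:(230+q[0]/4.4-.5,180+q[1]/4.4-.5)
def loc(p):
    p=np.array(p)-O;return np.round([p@XD,p@YD],1)
for d,F,nm,z,a,b in(
 (t,f,"lid L",84,(274,275),(264,487)),(t,f,"lid R",84,(353,278),(341,489)),(t,f,"lid end",84,(274,275),(353,278)),(t,f,"lid near",84,(264,487),(341,489)),
 (s,g,"S lid far",84,(165,257),(446,253)),(s,g,"S bot near",0,(175,431),(447,423)),(s,g,"S +x bottom edge vert",84,(446,253),(449,320)),
 (t,f,"hous back",105,(229,71),(420,80)),(t,f,"vent back",105,(265,90),(381,93)),(t,f,"vent R",105,(381,93),(378,169)),(t,f,"vent L",105,(265,90),(262,161)),(t,f,"hous L",105,(229,80),(225,210)),(t,f,"hous R",105,(420,80),(414,233))):
    L=line(d,F(a),F(b),z);print(nm,np.round(L,2),loc(L[1:3]))
dot=lambda R,G,B:(R>90)&(G>90)&(B>90)
c,n,_,_=cent(t,dot,(298,213,312,226));print("dot",c,n,loc(ray(t,c,84)[:2]))
red=lambda R,G,B:(R>50)&(G<R*.5)&(B<R*.5)
c,n,_,_=cent(t,red,(285,220,325,280));print("inlay",c,n,loc(ray(t,c,84)[:2]))
print("gasket top",[loc(ray(t,f(q),80)[:2]) for q in((260,232),(372,236))],"front",[loc(ray(t,f(q),80)[:2]) for q in((260,254),(371,259))])
E
```

```text
lid L [-3.5600e+00  4.9015e+02  6.2510e+01  3.4000e-01  3.9000e+01] [-177.1   29.4]
lid R [-3.7700e+00  4.9045e+02  2.4400e+00  4.3000e-01  3.9000e+01] [-172.9  -30.5]
lid end [8.6520e+01 5.7229e+02 2.8800e+01 2.3000e-01 3.9000e+01] [-93.    1.1]
lid near [8.6520e+01 4.0829e+02 3.6040e+01 2.3000e-01 3.9000e+01] [-257.1   -2.3]
S lid far [ -3.8  500.01  56.46   0.51  39.  ] [-166.9   24. ]
S bot near [ -3.75 496.1    3.48   0.73  39.  ] [-167.4  -29.1]
S +x bottom edge vert [8.565e+01 5.766e+02 1.694e+01 2.600e-01 3.900e+01] [-87.9 -10.5]
hous back [8.6790e+01 7.2225e+02 8.8500e+00 1.9000e-01 3.9000e+01] [58.  -9.1]
vent back [8.6310e+01 7.1105e+02 2.1920e+01 3.5000e-01 3.9000e+01] [45.9  3.2]
vent R [-4.3800e+00  6.7878e+02 -2.3070e+01  2.5000e-01  3.9000e+01] [ 16.6 -43.8]
vent L [-4.5600e+00  6.8213e+02  6.6550e+01  3.5000e-01  3.9000e+01] [14.2 45.9]
hous L [-3.5800e+00  6.6883e+02  9.5840e+01  2.8000e-01  3.9000e+01] [-1.  74.2]
hous R [ -3.64 666.76 -51.31   0.92  22.  ] [  6.5 -72.7]
dot [304.33333333 219.11111111] 9 [-109.7   -0.3]
inlay [302.58679245 248.56603774] 530 [-184.6   -0.5]
gasket top [array([-61.7,  43.6]), array([-59.7, -42.7])] front [array([-78.9,  42.4]), array([-77.7, -42.9])]
```

```bash
python3 - <<'E'
from workcell import r,hand,sense,get_image
from h import *
P=lambda x,y,z:[*(O+x*XD+y*YD),z]
def st(m,v=None):
    s=sense();p=s["ee_pos"][:2]-O;print(m,v,round(s["time"],2),"loc",np.round([p@XD,p@YD,s["ee_pos"][2]],1),"F",np.round(s["contact_force"],1),round(s["width"]*93,1))
hand.command_gripper(0.95)
r.move_to(P(-171.8,0,150),ori(PSI));st("above")
st("down",r.move_straight(P(-171.8,0,26),max_speed=120,contact_N=10))
hand.command_gripper(0.0,20);st("grip")
st("near",r.move_straight(P(-150,1.2,26),ori(PSI),max_speed=40))
st("butt",r.move_straight(P(-138,1.2,26),ori(PSI),max_speed=12,contact_N=12))
hand.command_gripper(0.78);st("open")
E
```

```text
above None 10.15 loc [-171.5   -0.7  150.6] F [0.  0.5 1.1] 88.5
down False 11.33 loc [-171.4   -0.    26.6] F [-0.5  0.7  0.3] 88.3
grip None 11.9 loc [-171.8    0.    26.1] F [-0.6  0.2  2.5] 60.0
near False 12.59 loc [-150.3    1.2   26.1] F [-1.9  0.2  5.5] 60.1
butt True 13.25 loc [-143.9    1.2   26. ] F [-0.6 -0.   4.3] 60.0
open None 13.72 loc [-144.3    1.2   25.7] F [-0.4 -0.9 -0.6] 72.5
```

```bash
python3 - <<'E'
from workcell import r,hand,sense,get_image
from h import *
import pickle
P=lambda x,y,z:[*(O+x*XD+y*YD),z]
def st(m,v=None):
    s=sense();p=s["ee_pos"][:2]-O;print(m,v,round(s["time"],2),"loc",np.round([p@XD,p@YD,s["ee_pos"][2]],1),"F",np.round(s["contact_force"],1),round(s["width"]*93,1))
r.move_straight(P(-145,1.2,125),max_speed=200)
hand.command_gripper(0.0,20)
r.move_to(P(-252,1.2,125),ori(PSI));st("behind")
r.move_straight(P(-252,1.2,32),max_speed=150);st("low")
st("push",r.move_straight(P(-222,1.2,32),max_speed=18,contact_N=9))
r.move_straight(P(-252,1.2,60),max_speed=100)
d=get_image("top");pickle.dump(d,open("top3.pkl","wb"));a=(255*(d["color"][130:310,210:360]/255.)**.5).astype(np.uint8)
cv2.imwrite("pics/top3.png",cv2.resize(a[:,:,::-1],None,fx=3.3,fy=3.3,interpolation=cv2.INTER_NEAREST))
d=get_image("side");pickle.dump(d,open("side3.pkl","wb"));a=(255*(d["color"][180:300,230:410]/255.)**.5).astype(np.uint8)
cv2.imwrite("pics/side3.png",cv2.resize(a[:,:,::-1],None,fx=4.4,fy=4.4,interpolation=cv2.INTER_NEAREST))
st("end")
E
```

```text
behind None 16.07 loc [-251.8    1.2  125.4] F [0.8 0.2 0.5] 0.3
low None 16.84 loc [-251.3    1.2   32.4] F [ 0.3 -0.7 -0.8] 0.5
push True 17.94 loc [-231.9    1.2   31.7] F [ 0.2 -0.6  0.3] 0.7
end None 18.54 loc [-251.8    1.2   59.7] F [0.5 0.4 0.2] 0.8
```

View pics/top3.png

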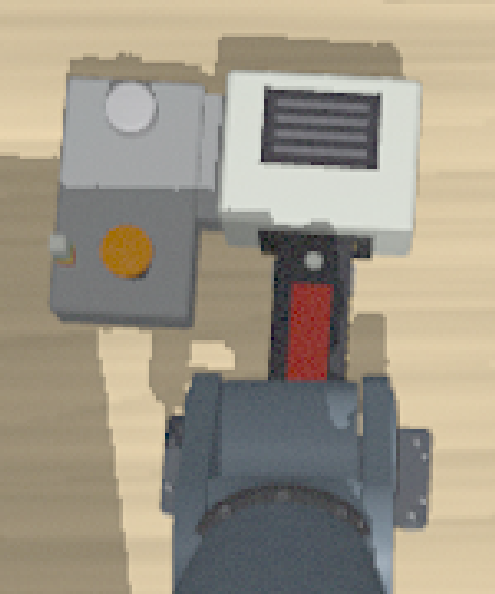

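View pics/side3.png

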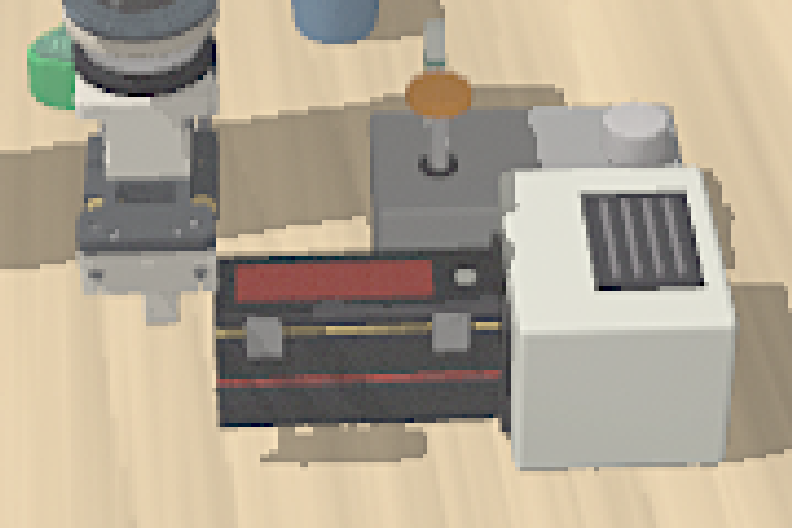

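The box appears butted against the gasket, with no visible gap in the side view at about (503,350). I'll measure that, then confirm with a firmer push.

```bash
python3 - <<'E'
import pickle
from edge import *
t=pickle.load(open("top3.pkl","rb"));s=pickle.load(open("side3.pkl","rb"))
f=lambda q:(210+q[0]/3.3-.5,130+q[1]/3.3-.5)
g=lambda q:(230+q[0]/4.4-.5,180+q[1]/4.4-.5)
def loc(p):
    p=np.array(p)-O;return np.round([p@XD,p@YD],1)
for d,F,nm,z,a,b in((t,f,"lid L",84,(273,262),(269,372)),(t,f,"lid R",84,(354,262),(349,372)),
 (s,g,"S bot near",0,(220,426),(500,417)),(s,g,"S red line",26,(218,384),(500,375)),
 (t,f,"vent R",105,(381,93),(378,169)),(t,f,"vent L",105,(265,90),(262,161)),(t,f,"hous L",105,(229,80),(225,210)),(t,f,"hous R",105,(420,80),(414,233))):
    L=line(d,F(a),F(b),z);print(nm,np.round(L,2),loc(L[1:3]))
red=lambda R,G,B:(R>50)&(G<R*.5)&(B<R*.5)
dot=lambda R,G,B:(R>100)&(G>100)&(B>100)
c,n,_,_=cent(t,dot,(300,203,311,214));print("dot",c,n,loc(ray(t,c,84)[:2]))
E
python3 - <<'E'
from workcell import r,hand,sense,get_image
from h import *
P=lambda x,y,z:[*(O+x*XD+y*YD),z]
def st(m,v=None):
    s=sense();p=s["ee_pos"][:2]-O;print(m,v,round(s["time"],2),"loc",np.round([p@XD,p@YD,s["ee_pos"][2]],1),"F",np.round(s["contact_force"],1),round(s["width"]*93,1))
r.move_straight(P(-236,1.2,32),max_speed=100)
st("push",r.move_straight(P(-222,1.2,32),max_speed=12,contact_N=18))
r.dwell(.1);st("hold")
E
```

```text
lid L [-3.4200e+00  5.3925e+02  6.0600e+01  2.9000e-01  3.9000e+01] [-128.    30.7]
lid R [-4.7300e+00  5.3903e+02  5.2000e-01  3.5000e-01  3.9000e+01] [-124.3  -29.3]
S bot near [-3.5800e+00  5.2871e+02  2.6200e+00  4.9000e-01  3.9000e+01] [-134.8  -27.8]
S red line [ -3.06 524.63  13.7    0.96  36.  ] [-139.6  -17. ]
vent R [-4.6300e+00  6.7879e+02 -2.3020e+01  1.8000e-01  3.9000e+01] [ 16.6 -43.7]
vent L [-4.6400e+00  6.8224e+02  6.6530e+01  3.5000e-01  3.9000e+01] [14.3 45.8]
hous L [-3.5800e+00  6.6883e+02  9.5850e+01  2.9000e-01  3.9000e+01] [-1.  74.2]
hous R [ -4.88 661.02 -51.19   0.83  39.  ] [  0.7 -73. ]
push True 19.67 loc [-232.2    1.2   31.6] F [ 0.9  0.7 -0.8] 0.5
hold None 19.77 loc [-232.2    1.2   31.5] F [ 0.  -0.5  0.8] 0.1Traceback (most recent call last):
  File "<stdin>", line 14, in <module>
  File "h.py", line 13, in cent
    n,l,s,c=cv2.connectedComponentsWithStats(m);i=1+np.argmax(s[1:,4])
                                                    ~~~~~~~~~^^^^^^^^^
    return _wrapfunc(a, 'argmax', axis=axis, out=out, **kwds)
    return bound(*args, **kwds)
ValueError: attempt to get argmax of an empty sequence
```

Under 18 N the tool stopped at the same place (-232), so the box is seated. It is centred to within about 0.5 mm (+0.7 against +0.8 for the dock) and its yaw matches. Next is the lever.

```bash
python3 - <<'E'
from workcell import r,hand,sense,get_image
from h import *
import pickle
P=lambda x,y,z:[*(O+x*XD+y*YD),z]
def st(m,v=None):
    s=sense();p=s["ee_pos"][:2]-O;print(m,v,round(s["time"],2),"loc",np.round([p@XD,p@YD,s["ee_pos"][2]],1),"F",np.round(s["contact_force"],1),round(s["width"]*93,1));return s
r.move_straight(P(-245,1.2,36),max_speed=60)
r.move_straight(P(-245,1.2,170),max_speed=200)
r.move_to(P(-90,140.4,140),ori(PSI));st("above pad")
s=st("touch",r.move_straight(P(-90,140.4,108),max_speed=25,contact_N=3))
r.move_straight(P(-90,140.4,82),max_speed=25);st("pressed")
r.dwell(.2);st("hold")
for n,(x,y,X,Y),k in(("top",(210,130,360,310),3.3),("side",(230,180,410,300),4.4)):
    d=get_image(n);pickle.dump(d,open(n+"4.pkl","wb"));a=(255*(d["color"][y:Y,x:X]/255.)**.5).astype(np.uint8)
    cv2.imwrite(f"pics/{n}4.png",cv2.resize(a[:,:,::-1],None,fx=k,fy=k,interpolation=cv2.INTER_NEAREST))
E
```

```text
above pad None 21.81 loc [-90.9 139.7 139.3] F [ 0.5  0.1 -0.7] 0.4
touch True 22.69 loc [-90.1 140.4 116.8] F [-0.7 -0.3  4.6] 0.7
pressed None 24.23 loc [-90.  140.4  82.5] F [-2.8  0.1  9.4] 0.4
hold None 24.43 loc [-90.  140.4  82.5] F [-3.2 -0.9  9.2] 0.6
```

View pics/side4.png

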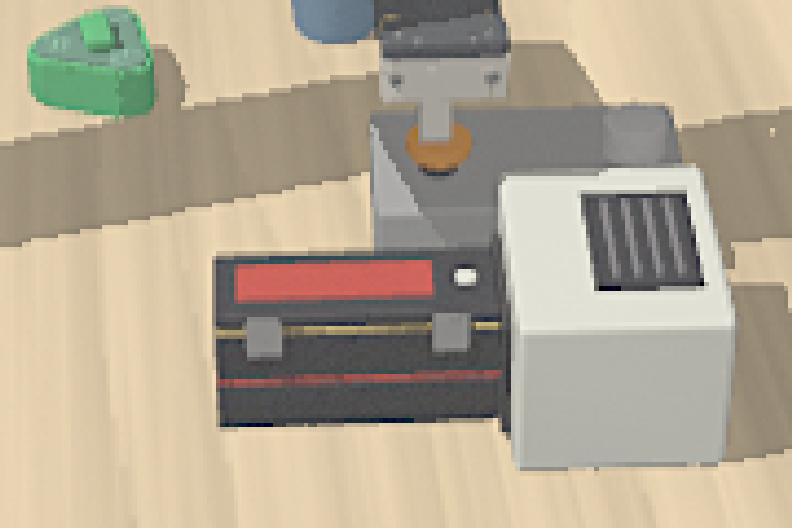

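View pics/top4.png

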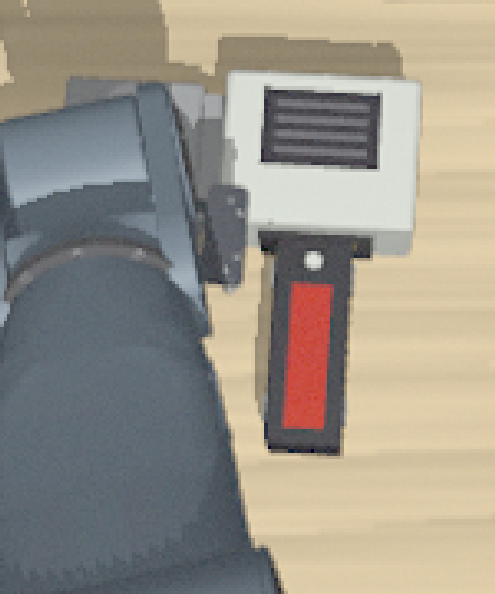

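```bash
python3 - <<'E'
import pickle
from edge import *
t=pickle.load(open("top4.pkl","rb"));s=pickle.load(open("side4.pkl","rb"))
f=lambda q:(210+q[0]/3.3-.5,130+q[1]/3.3-.5)
g=lambda q:(230+q[0]/4.4-.5,180+q[1]/4.4-.5)
def loc(p):
    p=np.array(p)-O;return np.round([p@XD,p@YD],1)
for d,F,nm,z,a,b in((t,f,"lid R",84,(354,262),(343,450)),(t,f,"near end",84,(267,446),(343,450)),
 (t,f,"inlay L",84,(291,284),(284,428)),(t,f,"inlay R",84,(333,284),(324,429)),(s,g,"S bot near",0,(220,426),(500,417)),(s,g,"S far",84,(215,257),(490,249)),(t,f,"hous back",105,(229,71),(420,80))):
    L=line(d,F(a),F(b),z);print(nm,np.round(L,2),loc(L[1:3]))
E
```

```text
lid R [-3.5000e+00  5.0229e+02  2.8700e+00  3.2000e-01  3.9000e+01] [-161.2  -29.3]
near end [8.623e+01 4.346e+02 3.511e+01 2.300e-01 3.900e+01] [-230.8   -1.5]
inlay L [-3.7100e+00  5.0804e+02  4.8210e+01  2.5000e-01  3.9000e+01] [-158.3   16.3]
inlay R [-3.4400e+00  5.1265e+02  1.7170e+01  3.1000e-01  3.9000e+01] [-151.7  -14.3]
S bot near [-3.6600e+00  5.2966e+02  2.5200e+00  4.1000e-01  3.9000e+01] [-133.8  -27.9]
S far [ -3.98 519.87  55.81   1.76  39.  ] [-147.    24.7]
hous back [8.6790e+01 7.2279e+02 1.7630e+01 2.0000e-01 3.9000e+01] [57.9 -0.3]
```

```bash
python3 - <<'E'
from workcell import r,sense
s=sense();print(s["time"],s["ee_pos"],s["contact_force"])
r.finish_job()
E
```

```text
24.5333 [584.19336348 167.61005348  82.48189694] [-2.54970277 -0.44561973  8.75475035]
the job is handed in; nothing more can be done
```

The bento box is butted against the dock's gasket and the lever is held down at about the red mark. I handed the job in at 24.5 s, still pressing.

**What I did:** I gripped the box across the middle, turned it to match the dock and slid it to the gasket. I then let go and pushed it home from behind with the fingers shut. Last, I pressed the orange pad straight down with the shut fingers.

**Last checks:**
- **Square:** the box sits at about -3.6° in the images, and the dock at about -3.2° to -3.7° depending on the edge measured.
- **Centred:** the valve is about 0.5 mm or less from the port centre. The image calibration is only good to about 2 mm.
- **Flush:** pushes stopping at 9 N and 18 N ended at the same place (within 0.3 mm), and the side picture shows no gap.
- **Lever:** it is pressed about 35.5 mm, against 36 mm for the red mark. The push is about 9 N, which fits the spring there. I could not see the red band itself because the gripper hid the post.
- **Bystanders:** I kept the moves away from them but did not measure their positions again.

**What went wrong:** the first slide stopped early because the contact check tripped on friction. I measured the gap in the pictures, shifted the box 1.2 mm sideways and repeated the slide. The dock's yaw readings also differed by 1–2° between the weaker edges, so I used the clearest ones and the firm push to square it.

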